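Unlock the push-and-turn cap of the tall solvent can

TASK

Open the taller of the two flat-sided solvent cans on the bench, ready for cleaning brushes: push its child-resistant cap firmly down and, keeping it pressed, unscrew it about a quarter turn anticlockwise seen from above, then let go so that the cap springs back up. Leave the cap of the shorter can shut.

Things in the scene. Friction and masses are not known exactly. Their poses are not given: they have to be found in the camera images.
- tall_cap (a point): Centre of the top of the tall can's black ribbed cap: an upright cylinder, 44 mm across, 32 mm high, gripped from above at any yaw. Top 215 mm above the bench, underside 18 mm above the middle of the can's top. The can: bare tinplate, paper label, 62 x 104 mm in plan, 165 mm high, fixed in a plywood cradle 26 mm high. z up; x and y turn with the cap.
- tall_press (a joint): How far the tall can's cap is pushed down, m: 0 up, stop at 0.010. It takes 2 N to start, 5 N at 4 mm, 11 N at 6 mm, 24 N at the stop. Over the first 4 mm it turns idly on the screw ring inside (ratchet) and undoes nothing; pressed 7 mm or more it turns the ring with it, against 0.02 N m. Let go, it springs up.
- tall_ring (a joint): Turn of the screw ring inside the tall can's cap, rad: 0 tight, growing anticlockwise seen from above (unscrewing), stop at 2.0. It stays where it is left. A small white tab on it shows below the cap, its end 33 mm from the axis; when tight it points square to one broad side of the can.
- short_ring (a joint): The same for the shorter can, to be left at 0. That can is 103 mm high with the top of its cap 153 mm above the bench; its plan, cap, cradle and mechanism are the same as the tall one's. The two cans stand on opposite sides of the bench's middle line, either way round.
Mind the look-alikes: they are no part of the job. Leave any blue look-alike of the part that bears tall_cap alone.

How it is judged:
At the end, for the whole second after the job is handed in: The tall can's screw ring is at least 1.0 rad (57 degrees) anticlockwise from tight and its cap has sprung up again to within 2 mm; the short can's screw ring is still within 0.2 rad of tight (value of joint tall_ring above 1 rad and value of joint tall_press below 0.002 m and value of joint short_ring below 0.2 rad); the robot touches nothing.
It fails at once if the short can's screw ring is undone by more than 0.2 rad (value of joint short_ring above 0.2 rad).
It also fails if it takes over 32 s, if anything falls off the work surface, if the arm or the gripper's body presses on something with over 40 N, if the wrist force passes 120 N, or if a joint passes its speed limit or range.

ROBOT

A 6-joint arm with a two-finger parallel gripper is mounted at the origin on the work surface. World frame = base frame: x ahead of the robot, y to its left, z up, the work surface at z = 0. Lengths are in m, angles in rad, forces in N, time in s.
With the tool pointing down it reaches from about 0.375 to 0.9 m from the base axis. Payload 3.1 kg.
Tool frame: the origin (TCP) lies between the finger pads; the fingertips stand 22 mm ahead of it and the grasp point (between the pads) lies 3 mm ahead of it; z points along the fingers, y is the line along which they close (so a half turn about z gives the same grasp; the last joint's range is limited). The gripper opens to 87 mm and grips with 3 to 60 N. Pads are 19 mm wide; open, the fingers measure 117 mm over their backs; the gripper's body (75 mm by 190 mm) begins 51 mm behind the grasp point.
Start: joints at [0.95, 0.527, 1.433, -0, 1.181, -0.178], TCP at [0.268, 0.565, 0.245] pointing down, gripper open.
Joint ranges: [-3.08, 3.08], [-0.75, 2.2], [0.22, 2.44], [-1.43, 4.57], [0, 2.65], [-2.85, 2.85]. Speed limits (rad/s): [2.79, 2.79, 3.14, 3.14, 3.14, 3.14].

INTERFACE

Orientations are given as a unit quaternion [x, y, z, w].
In Python, from cell import env, eyes gives the robot as it stands. The module is installed in compiled form; this text tells all that it offers.
- The arm moves only by the tool play_rows, never from a script. Its argument "steps" is a list of rows, each an object of numbers: "fingers": the closure, from 0 (fully open) to 1 (shut); "x", "y", "z": the shift along the world's x, y, z in m; "ax", "ay", "az": the turn, a rotation vector about the world's x, y, z in rad. In form: [{"fingers": .., "x": .., "y": .., "z": .., "ax": .., "ay": .., "az": ..}, ...]. A call has 1 to 20 rows; each row is the pose to reach, as a shift and turn from the pose commanded when the call began; what a row does not reach only later rows make up. A row lasts 1/12 s, in which the tool goes at most 41.7 mm and 7.16 degrees, less where a joint would pass 70% of its speed; a pose out of reach is approached as far as the arm can. A call with a gripper value outside its range is refused whole. The fingers move at their own pace and stop on an object; the grip force is fixed at half the most. Time passes only in rows, so rows that repeat a pose let the fingers close. It gives the time, the measured TCP pose, the force, the opening and the grip force at its end, in the units of the state.
- env.read_state(): the state, without advancing time (a new reading comes with each control period).
- eyes.snapshot(name): name is "scene" or "top" or "wrist"; returns the picture (400x640x3 uint8, red, green, blue); there is no depth.
- eyes.camera_model(name): a dict with "fx", "fy", "cx", "cy" (pixels), "R" (3x3) and "t" (3): a world point X has camera coordinates R X + t. Camera axes: x right, y down, z forward; pixel columns grow to the right and rows downward; lengths in m; the calibration is good to about 2 mm. The wrist camera is an equidistant fisheye: a pixel r from the principal point sees the ray r / f radians off the axis. A picture is of the moment at which its call begins: read the wrist's pose just before it. camera_model takes no time and is no camera call; for the wrist camera it gives the pose at the moment of the call.
- env.finish_job(): hands the job in; it is judged then, once.
The state is a dict: "clock": time; "joint_positions": joint angles; "joint_vel": joint speeds; "joint_torque": joint torques, N m; "position": TCP position; "tool_rot": TCP orientation; "wrist_force": force on the tool from outside, world axes, zero at the start; "ft_torque": the same for the moment, N m; "finger_gap": finger opening in m; "grasp_force": force on a finger pad.
Only numpy, scipy, OpenCV 4.12 (cv2) and the standard library are available. Lean on these libraries where they do the work, as an engineer would, in place of code of your own. Each camera call takes 0.05 s, during which the arm holds its last target. There are 200 camera calls.

## Working session

There is one attempt and no reset: what is moved stays moved. The work goes in short steps, Python scripts to look and compute and a tool call to move; the robot and the scene stay as the last step left them, time stands still between calls to the robot, and variables do not carry over. Pictures are saved under pics/ and viewed, at most 10 in all, crops included, and the job is handed in when it is done.

Besides the shell and the picture viewer there is one more tool, called by a JSON object that holds its "fn" and its "kwargs", one argument or row to a line. play_rows: Moves the arm, as the interface text tells. Its arguments: {"type":"object","properties":{"steps":{"type":"array"}},"required":["steps"]}

```bash
mkdir -p pics; cat > h.py <<'E'
import numpy as np, cv2
from cell import env, eyes
def cams():
    for n in ("scene","top","wrist"):
        m=eyes.camera_model(n); im=eyes.snapshot(n)
        np.savez(f"pics/{n}.npz",**{k:np.array(m[k]) for k in m if k in("fx","fy","cx","cy","R","t")})
        cv2.imwrite(f"pics/{n}.png",im[:,:,::-1])
def ray(n,u,v,f="pics/%s.npz"):
    m=np.load(f%n); x=(u-m["cx"])/m["fx"]; y=(v-m["cy"])/m["fy"]
    if n.startswith("wrist"):
        r=np.hypot(x,y); s=np.sin(r)/r if r>1e-9 else 1; d=np.array([x*s,y*s,np.cos(r)])
    else: d=np.array([x,y,1.]); d/=np.linalg.norm(d)
    R=m["R"]; return -R.T@m["t"], R.T@d
def tri(obs):
    A=np.zeros((3,3));b=np.zeros(3)
    for o in obs:
        c,d=ray(*o); P=np.eye(3)-np.outer(d,d); A+=P;b+=P@c
    X=np.linalg.solve(A,b); return X,[np.linalg.norm(np.cross(X-ray(*o)[0],ray(*o)[1])) for o in obs]
def onz(o,z):
    c,d=ray(*o); return c+d*(z-c[2])/d[2]
E
python3 - <<'E'
from h import *
cams(); s=env.read_state(); print({k:np.round(s[k],3) for k in s})
a=[cv2.imread(f"pics/{n}.png") for n in("scene","top")]
cv2.imwrite("pics/a.png",cv2.resize(np.vstack(a),(480,600)))
E
```

```text
{'clock': np.float64(0.15), 'joint_positions': array([ 0.95 ,  0.528,  1.434,  0.   ,  1.181, -0.178]), 'joint_vel': array([-0.001, -0.003, -0.004,  0.001, -0.001, -0.001]), 'joint_torque': array([  0.   , -44.043, -17.684,   0.063,   0.055,  -0.   ]), 'position': array([0.267, 0.564, 0.244]), 'tool_rot': array([ 0.22 ,  0.976, -0.001, -0.   ]), 'wrist_force': array([0.388, 0.383, 0.891]), 'ft_torque': array([-0.044,  0.057, -0.002]), 'grasp_force': np.float64(0.0), 'finger_gap': np.float64(0.087)}
```

View pics/scene.png

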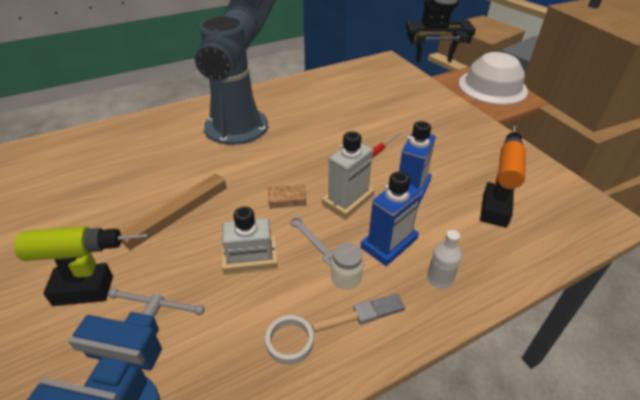

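View pics/top.png

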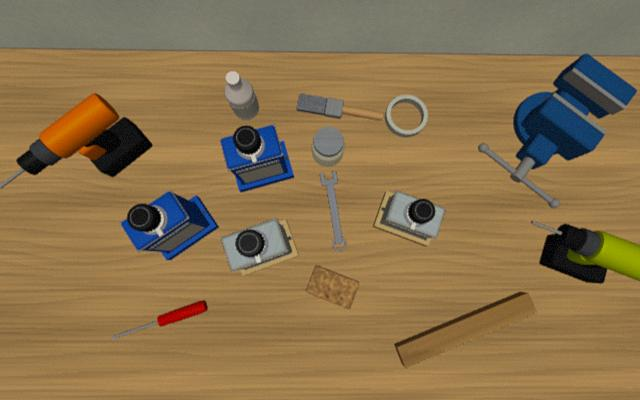

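Candidates for the cap: bare tin tall can at scene (352,138) / top (249,242); blue look-alikes at scene (422,130) and (400,180) / top (145,217) and (246,140); short tin can at scene (244,215) / top (423,211). I choose the first: bare tinplate and tall. One close crop will check it.

```bash
python3 - <<'E'
from h import *
a=cv2.imread("pics/scene.png")[120:220,310:410]; b=cv2.imread("pics/top.png")[200:300,205:305]
cv2.imwrite("pics/c1.png",np.hstack([cv2.resize(i,(400,400),interpolation=cv2.INTER_CUBIC) for i in(a,b)]))
for s,t in(((352,138),(249,242)),((244,215),(423,211)),((422,127),(145,217)),((400,179),(246,140))): print(tri([("scene",*s),("top",*t)]))
E
```

```text
(array([0.48309654, 0.14343978, 0.20834016]), [np.float64(0.0006890648069316243), np.float64(0.000689064806931706)])
(array([ 0.54444529, -0.16338059,  0.14541907]), [np.float64(0.002175753384683153), np.float64(0.0021757533846831307)])
(array([0.52501881, 0.31824444, 0.20946105]), [np.float64(0.003519247706073652), np.float64(0.0035192477060736506)])
(array([0.65913884, 0.15640961, 0.20631139]), [np.float64(0.002397369709156388), np.float64(0.0023973697091565077)])
```

View pics/c1.png

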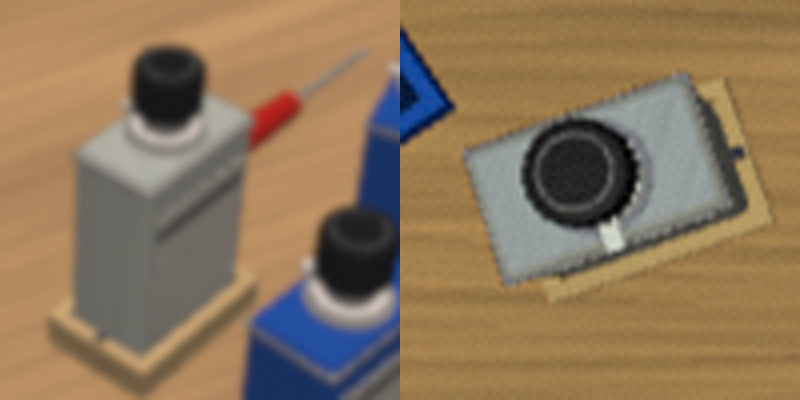

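The crop shows the bare tin can with cap top centres at scene (352,134.5) and top (248.5,242.5), and the white tab points toward the robot, square to the broad side. The can's long axis yaw is about 110°, so I'll grip along it to keep the fingers clear of the tab.

```bash
python3 - <<'E'
from h import *
print(tri([("scene",352,134.5),("top",248.5,242.5)]), onz(("top",248.5,242.5),.215))
p=[onz(("top",205+u/4,200+v/4),.165)[:2] for u,v in((465,155),(690,75),(735,208),(508,285))]; print(np.round(p,3),np.mean(p,0))
d=p[0]-p[1]; print(np.arctan2(d[1],d[0])); d=p[3]-p[2]; print(np.arctan2(d[1],d[0]))
E
```

```text
(array([0.48203223, 0.14294905, 0.21794014]), [np.float64(0.0011568861197826556), np.float64(0.0011568861197827904)]) [0.48166189 0.14241287 0.215     ]
[[ 0.491  0.023]
 [ 0.527 -0.077]
 [ 0.468 -0.096]
 [ 0.434  0.005]] [ 0.47992272 -0.03625598]
1.9130670476789746
1.8918732462855605
```

Height 0.218 agrees with the 0.215 given. I'm moving above it, turned -2.37 rad so the last joint has room for the unscrewing turn.

{"fn": "play_rows", "kwargs": {
  "steps": [
    {"fingers": 0, "x": 0, "y": 0, "z": 0.03, "ax": 0, "ay": 0, "az": -0.12},
    {"fingers": 0, "x": 0.01, "y": -0.02, "z": 0.055, "ax": 0, "ay": 0, "az": -0.24},
    {"fingers": 0, "x": 0.024, "y": -0.047, "z": 0.055, "ax": 0, "ay": 0, "az": -0.36},
    {"fingers": 0, "x": 0.037, "y": -0.074, "z": 0.055, "ax": 0, "ay": 0, "az": -0.48},
    {"fingers": 0, "x": 0.05, "y": -0.1, "z": 0.055, "ax": 0, "ay": 0, "az": -0.6},
    {"fingers": 0, "x": 0.064, "y": -0.126, "z": 0.055, "ax": 0, "ay": 0, "az": -0.72},
    {"fingers": 0, "x": 0.077, "y": -0.152, "z": 0.055, "ax": 0, "ay": 0, "az": -0.84},
    {"fingers": 0, "x": 0.09, "y": -0.178, "z": 0.055, "ax": 0, "ay": 0, "az": -0.96},
    {"fingers": 0, "x": 0.104, "y": -0.205, "z": 0.055, "ax": 0, "ay": 0, "az": -1.08},
    {"fingers": 0, "x": 0.117, "y": -0.231, "z": 0.055, "ax": 0, "ay": 0, "az": -1.2},
    {"fingers": 0, "x": 0.13, "y": -0.257, "z": 0.055, "ax": 0, "ay": 0, "az": -1.32},
    {"fingers": 0, "x": 0.144, "y": -0.284, "z": 0.055, "ax": 0, "ay": 0, "az": -1.44},
    {"fingers": 0, "x": 0.157, "y": -0.31, "z": 0.055, "ax": 0, "ay": 0, "az": -1.56},
    {"fingers": 0, "x": 0.17, "y": -0.336, "z": 0.055, "ax": 0, "ay": 0, "az": -1.68},
    {"fingers": 0, "x": 0.184, "y": -0.363, "z": 0.055, "ax": 0, "ay": 0, "az": -1.8},
    {"fingers": 0, "x": 0.197, "y": -0.389, "z": 0.055, "ax": 0, "ay": 0, "az": -1.92},
    {"fingers": 0, "x": 0.206, "y": -0.406, "z": 0.055, "ax": 0, "ay": 0, "az": -2.04},
    {"fingers": 0, "x": 0.212, "y": -0.418, "z": 0.055, "ax": 0, "ay": 0, "az": -2.16},
    {"fingers": 0, "x": 0.214, "y": -0.4225, "z": 0.055, "ax": 0, "ay": 0, "az": -2.27},
    {"fingers": 0, "x": 0.214, "y": -0.4225, "z": 0.055, "ax": 0, "ay": 0, "az": -2.37}
  ]
}}

```text
clock: 1.82
position: [0.4824, 0.1407, 0.2993]
tool_rot: [0.987, 0.16, -0.0, 0.0]
wrist_force: [0.0, 0.1, -0.8]
finger_gap: 0.0866
grasp_force: 0.0
```

```bash
python3 - <<'E'
from h import *
s=env.read_state(); print({k:np.round(s[k],3) for k in s})
cams(); m=np.load("pics/wrist.npz"); R,t=m["R"],m["t"]
def proj(X):
    c=R@X+t; r=np.hypot(c[0],c[1]); th=np.arctan2(r,c[2]); return m["cx"]+m["fx"]*th*c[0]/r, m["cy"]+m["fy"]*th*c[1]/r
print(proj(np.array([.482,.1425,.215])), [np.round(proj(np.array([.482+.022*np.cos(a),.1425+.022*np.sin(a),.215]))) for a in np.arange(4)*np.pi/2])
E
```

```text
{'clock': np.float64(1.817), 'joint_positions': array([ 0.061,  0.295,  1.665, -0.   ,  1.182,  1.311]), 'joint_vel': array([ 0.025, -0.003,  0.009,  0.011,  0.005,  1.189]), 'joint_torque': array([-6.8700e-01, -3.2815e+01, -1.7946e+01, -2.7000e-02, -8.7000e-02,
       -7.8700e-01]), 'position': array([0.482, 0.141, 0.299]), 'tool_rot': array([ 0.987,  0.16 , -0.   ,  0.   ]), 'wrist_force': array([ 0.041,  0.086, -0.789]), 'ft_torque': array([-0.014,  0.129,  0.004]), 'grasp_force': np.float64(0.0), 'finger_gap': np.float64(0.087)}
(np.float64(317.6160598736716), np.float64(212.0964846015053)) [array([327., 185.]), array([290., 203.]), array([309., 237.]), array([345., 221.])]
```

View pics/wrist.png

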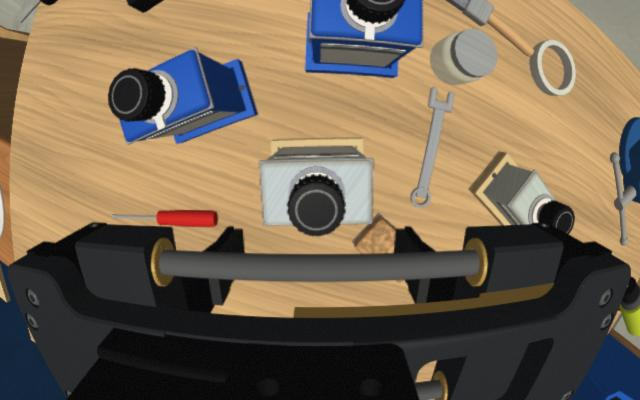

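The wrist picture shows the tin cap top at about (316,207), predicted (318,212); the fingers straddle it along the can's long side.

```bash
python3 - <<'E'
from h import *
print(onz(("wrist",316,207),.215),tri([("scene",352,134.5),("top",248.5,242.5),("wrist",316,207)]))
s=env.read_state(); print(np.round(s["position"],4),np.round(s["tool_rot"],4))
im=cv2.imread("pics/wrist.png")[160:250,250:390]; cv2.imwrite("pics/w2.png",cv2.resize(im,None,fx=5,fy=5,interpolation=cv2.INTER_CUBIC))
E
```

```text
[0.48543906 0.14495906 0.215     ] (array([0.4832747 , 0.14373101, 0.21693079]), [np.float64(0.0014429583308911166), np.float64(0.002351189122309494), np.float64(0.002925107964677573)])
[0.4815 0.142  0.2993] [ 9.864e-01  1.646e-01 -3.000e-04 -1.000e-04]
```

View pics/w2.png

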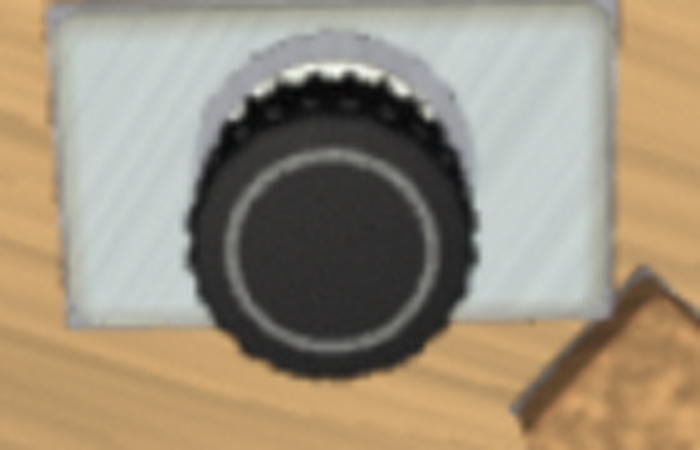

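The ring on the cap centres at (316.4,210.2), so the cap is at about (0.483, 0.143), and the tab side stays clear of the fingers. Next I descend and grip.

{"fn": "play_rows", "kwargs": {
  "steps": [
    {"fingers": 0, "x": 0.001, "y": 0.0005, "z": -0.03, "ax": 0, "ay": 0, "az": 0},
    {"fingers": 0, "x": 0.001, "y": 0.0005, "z": -0.055, "ax": 0, "ay": 0, "az": 0},
    {"fingers": 0, "x": 0.001, "y": 0.0005, "z": -0.07, "ax": 0, "ay": 0, "az": 0},
    {"fingers": 0, "x": 0.001, "y": 0.0005, "z": -0.08, "ax": 0, "ay": 0, "az": 0},
    {"fingers": 0, "x": 0.001, "y": 0.0005, "z": -0.085, "ax": 0, "ay": 0, "az": 0},
    {"fingers": 0.3, "x": 0.001, "y": 0.0005, "z": -0.085, "ax": 0, "ay": 0, "az": 0},
    {"fingers": 1, "x": 0.001, "y": 0.0005, "z": -0.085, "ax": 0, "ay": 0, "az": 0},
    {"fingers": 1, "x": 0.001, "y": 0.0005, "z": -0.085, "ax": 0, "ay": 0, "az": 0},
    {"fingers": 1, "x": 0.001, "y": 0.0005, "z": -0.085, "ax": 0, "ay": 0, "az": 0},
    {"fingers": 1, "x": 0.001, "y": 0.0005, "z": -0.085, "ax": 0, "ay": 0, "az": 0},
    {"fingers": 1, "x": 0.001, "y": 0.0005, "z": -0.085, "ax": 0, "ay": 0, "az": 0},
    {"fingers": 1, "x": 0.001, "y": 0.0005, "z": -0.085, "ax": 0, "ay": 0, "az": 0}
  ]
}}

```text
clock: 2.97
position: [0.4829, 0.1427, 0.2149]
tool_rot: [0.987, 0.164, 0.0, 0.0]
wrist_force: [0.4, -0.1, 0.3]
finger_gap: 0.0481
grasp_force: 0.0
```

{"fn": "play_rows", "kwargs": {
  "steps": [
    {"fingers": 1, "x": 0, "y": 0, "z": 0, "ax": 0, "ay": 0, "az": 0},
    {"fingers": 1, "x": 0, "y": 0, "z": 0, "ax": 0, "ay": 0, "az": 0},
    {"fingers": 1, "x": 0, "y": 0, "z": 0, "ax": 0, "ay": 0, "az": 0},
    {"fingers": 1, "x": 0, "y": 0, "z": 0, "ax": 0, "ay": 0, "az": 0},
    {"fingers": 1, "x": 0, "y": 0, "z": 0, "ax": 0, "ay": 0, "az": 0},
    {"fingers": 1, "x": 0, "y": 0, "z": 0, "ax": 0, "ay": 0, "az": 0}
  ]
}}

```text
clock: 3.47
position: [0.4823, 0.1441, 0.2148]
tool_rot: [0.987, 0.163, -0.0, -0.001]
wrist_force: [-0.7, 5.0, 1.8]
finger_gap: 0.0433
grasp_force: 30.0
```

{"fn": "play_rows", "kwargs": {
  "steps": [
    {"fingers": 1, "x": 0, "y": 0, "z": -0.002, "ax": 0, "ay": 0, "az": 0},
    {"fingers": 1, "x": 0, "y": 0, "z": -0.004, "ax": 0, "ay": 0, "az": 0},
    {"fingers": 1, "x": 0, "y": 0, "z": -0.006, "ax": 0, "ay": 0, "az": 0},
    {"fingers": 1, "x": 0, "y": 0, "z": -0.007, "ax": 0, "ay": 0, "az": 0},
    {"fingers": 1, "x": 0, "y": 0, "z": -0.008, "ax": 0, "ay": 0, "az": 0},
    {"fingers": 1, "x": 0, "y": 0, "z": -0.009, "ax": 0, "ay": 0, "az": 0},
    {"fingers": 1, "x": 0, "y": 0, "z": -0.009, "ax": 0, "ay": 0, "az": 0},
    {"fingers": 1, "x": 0, "y": 0, "z": -0.009, "ax": 0, "ay": 0, "az": 0}
  ]
}}

```text
clock: 4.13
position: [0.4824, 0.1441, 0.2075]
tool_rot: [0.987, 0.163, 0.0, -0.001]
wrist_force: [-4.7, 4.7, 14.8]
finger_gap: 0.0432
grasp_force: 30.0
```

The cap is pressed about 7.3 mm at 14.8 N, matching its spring curve with no slip. I'll press a little deeper, recentre and turn 1.5 rad.

{"fn": "play_rows", "kwargs": {
  "steps": [
    {"fingers": 1, "x": 0, "y": 0.001, "z": -0.001, "ax": 0, "ay": 0, "az": 0},
    {"fingers": 1, "x": 0, "y": 0.001, "z": -0.002, "ax": 0, "ay": 0, "az": 0},
    {"fingers": 1, "x": 0, "y": 0.001, "z": -0.002, "ax": 0, "ay": 0, "az": 0}
  ]
}}

```text
clock: 4.38
position: [0.4824, 0.1442, 0.206]
tool_rot: [0.986, 0.164, 0.0, -0.0]
wrist_force: [-5.6, 1.7, 18.7]
finger_gap: 0.0435
grasp_force: 30.0
```

{"fn": "play_rows", "kwargs": {
  "steps": [
    {"fingers": 1, "x": 0, "y": 0, "z": 0, "ax": 0, "ay": 0, "az": 0.08},
    {"fingers": 1, "x": 0, "y": 0, "z": 0, "ax": 0, "ay": 0, "az": 0.16},
    {"fingers": 1, "x": 0, "y": 0, "z": 0, "ax": 0, "ay": 0, "az": 0.24},
    {"fingers": 1, "x": 0, "y": 0, "z": 0, "ax": 0, "ay": 0, "az": 0.32},
    {"fingers": 1, "x": 0, "y": 0, "z": 0, "ax": 0, "ay": 0, "az": 0.4},
    {"fingers": 1, "x": 0, "y": 0, "z": 0, "ax": 0, "ay": 0, "az": 0.48},
    {"fingers": 1, "x": 0, "y": 0, "z": 0, "ax": 0, "ay": 0, "az": 0.56},
    {"fingers": 1, "x": 0, "y": 0, "z": 0, "ax": 0, "ay": 0, "az": 0.64},
    {"fingers": 1, "x": 0, "y": 0, "z": 0, "ax": 0, "ay": 0, "az": 0.72},
    {"fingers": 1, "x": 0, "y": 0, "z": 0, "ax": 0, "ay": 0, "az": 0.8}
  ]
}}

```text
clock: 5.22
position: [0.4826, 0.144, 0.2062]
tool_rot: [0.844, 0.537, 0.001, 0.0]
wrist_force: [-4.7, 0.7, 18.5]
finger_gap: 0.0436
grasp_force: 30.0
```

{"fn": "play_rows", "kwargs": {
  "steps": [
    {"fingers": 1, "x": 0, "y": 0, "z": 0, "ax": 0, "ay": 0, "az": 0.08},
    {"fingers": 1, "x": 0, "y": 0, "z": 0, "ax": 0, "ay": 0, "az": 0.16},
    {"fingers": 1, "x": 0, "y": 0, "z": 0, "ax": 0, "ay": 0, "az": 0.24},
    {"fingers": 1, "x": 0, "y": 0, "z": 0, "ax": 0, "ay": 0, "az": 0.32},
    {"fingers": 1, "x": 0, "y": 0, "z": 0, "ax": 0, "ay": 0, "az": 0.4},
    {"fingers": 1, "x": 0, "y": 0, "z": 0, "ax": 0, "ay": 0, "az": 0.48},
    {"fingers": 1, "x": 0, "y": 0, "z": 0, "ax": 0, "ay": 0, "az": 0.56},
    {"fingers": 1, "x": 0, "y": 0, "z": 0, "ax": 0, "ay": 0, "az": 0.64},
    {"fingers": 1, "x": 0, "y": 0, "z": 0, "ax": 0, "ay": 0, "az": 0.72},
    {"fingers": 1, "x": 0, "y": 0, "z": 0, "ax": 0, "ay": 0, "az": 0.72}
  ]
}}

```text
clock: 6.05
position: [0.483, 0.144, 0.2062]
tool_rot: [0.601, 0.799, 0.001, 0.001]
wrist_force: [-4.4, 1.7, 18.2]
finger_gap: 0.0434
grasp_force: 30.0
```

{"fn": "play_rows", "kwargs": {
  "steps": [
    {"fingers": 0.6, "x": 0, "y": 0, "z": 0, "ax": 0, "ay": 0, "az": 0},
    {"fingers": 0, "x": 0, "y": 0, "z": 0, "ax": 0, "ay": 0, "az": 0},
    {"fingers": 0, "x": 0, "y": 0, "z": 0.002, "ax": 0, "ay": 0, "az": 0},
    {"fingers": 0, "x": 0, "y": 0, "z": 0.002, "ax": 0, "ay": 0, "az": 0},
    {"fingers": 0, "x": 0, "y": 0, "z": 0.002, "ax": 0, "ay": 0, "az": 0},
    {"fingers": 0, "x": 0, "y": 0, "z": 0.002, "ax": 0, "ay": 0, "az": 0},
    {"fingers": 0, "x": 0, "y": 0, "z": 0.002, "ax": 0, "ay": 0, "az": 0},
    {"fingers": 0, "x": 0, "y": 0, "z": 0.002, "ax": 0, "ay": 0, "az": 0},
    {"fingers": 0, "x": 0, "y": 0, "z": 0.002, "ax": 0, "ay": 0, "az": 0},
    {"fingers": 0, "x": 0, "y": 0, "z": 0.02, "ax": 0, "ay": 0, "az": 0},
    {"fingers": 0, "x": 0, "y": 0, "z": 0.05, "ax": 0, "ay": 0, "az": 0},
    {"fingers": 0, "x": 0, "y": 0, "z": 0.09, "ax": 0, "ay": 0, "az": 0},
    {"fingers": 0, "x": -0.02, "y": 0, "z": 0.12, "ax": 0, "ay": 0, "az": 0},
    {"fingers": 0, "x": -0.03, "y": 0.03, "z": 0.15, "ax": 0, "ay": 0, "az": 0},
    {"fingers": 0, "x": -0.03, "y": 0.06, "z": 0.15, "ax": 0, "ay": 0, "az": 0},
    {"fingers": 0, "x": -0.03, "y": 0.09, "z": 0.15, "ax": 0, "ay": 0, "az": 0},
    {"fingers": 0, "x": -0.03, "y": 0.12, "z": 0.15, "ax": 0, "ay": 0, "az": 0},
    {"fingers": 0, "x": -0.03, "y": 0.15, "z": 0.15, "ax": 0, "ay": 0, "az": 0},
    {"fingers": 0, "x": -0.03, "y": 0.18, "z": 0.15, "ax": 0, "ay": 0, "az": 0},
    {"fingers": 0, "x": -0.03, "y": 0.2, "z": 0.15, "ax": 0, "ay": 0, "az": 0}
  ]
}}

```text
clock: 7.72
position: [0.4523, 0.3462, 0.3534]
tool_rot: [0.602, 0.799, 0.0, -0.0]
wrist_force: [-0.2, 0.5, -0.4]
finger_gap: 0.087
grasp_force: 0.0
```

```bash
python3 - <<'E'
from h import *
cams(); s=env.read_state(); print(s["clock"],s["position"],s["wrist_force"])
a=cv2.imread("pics/scene.png")[120:220,310:410]; b=cv2.imread("pics/top.png")[200:300,205:305]
cv2.imwrite("pics/c2.png",np.hstack([cv2.resize(i,(400,400),interpolation=cv2.INTER_CUBIC) for i in(a,b)]))
E
```

```text
7.8667 [0.45231858 0.34463858 0.35298791] [-0.07638512 -0.43997215  0.38761734]
```

View pics/c2.png

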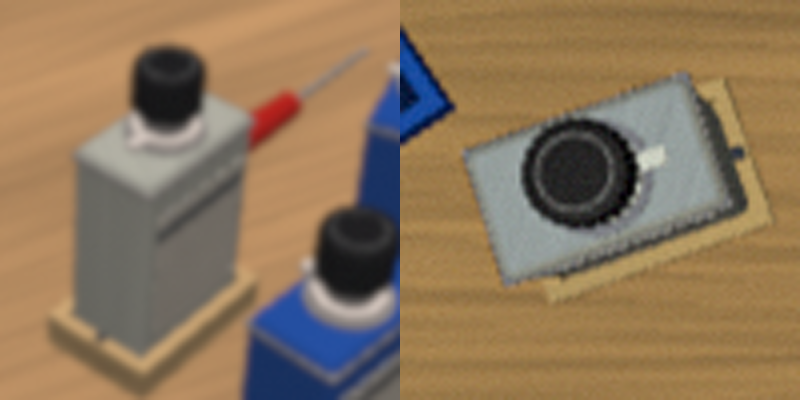

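The tab now points along the can's long axis, at (652,157) in the crop, so it has turned about 85–90° anticlockwise. The cap is back at its original height and the arm is clear.

```bash
python3 -c "
from cell import env
print(env.finish_job())"
```

```text
the job is handed in; nothing more can be done
None
```

The tall can's cap was pressed, unscrewed about 1.5 rad anticlockwise and let go; the last picture shows it sprung back up. The arm never went near the short can, and the job is handed in (no verdict was returned).

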